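# Take the top buckle casting off the pile

### The arm

A 6-joint arm with a two-finger parallel gripper is mounted at the origin on a cart in front of the work surface, level with it; the furniture and walls round the work are solid. World frame = base frame: x ahead of the robot, y to its left, z up, the work surface at z = 0. Lengths are in m, angles in rad, forces in N, time in s.
With the tool pointing down it reaches from about 0.425 to 0.95 m from the base axis. Payload 14.7 kg.
Tool frame: the origin (TCP) lies on the centre line of the jaws, within the pads' length; the fingertips stand 25 mm ahead of it and the grasp point (between the pads) lies 6 mm ahead of it; z points along the fingers, y is the line along which they close (so a half turn about z gives the same grasp; the last joint's range is limited). The gripper opens to 85 mm and grips with 20 to 120 N. Pads are 22 mm wide; open, the fingers measure 114 mm over their backs; the gripper's body (76 mm by 85 mm) begins 54 mm behind the grasp point. The pads swing forward as they close: fully open they stand 13 mm farther back than shut.
Start: joints at [-1.341, 0.48, 1.596, -0, 1.065, -0.047], TCP at [0.178, -0.625, 0.256] pointing down, gripper open.
Joint ranges: [-2.75, 2.75], [-0.82, 2.05], [0.23, 2.67], [-1.56, 4.7], [0.09, 2.69], [-2.92, 2.92]. Speed limits (rad/s): [1.89, 1.89, 2.39, 3.01, 3.01, 3.01].

### API

Orientations are given as a rotation vector (axis times angle).
In Python, from rig import state, grab_frame, job_done, boxes_of gives the robot as it stands.
- The arm moves only by the tool drive_tool, never from a script. Its argument "increments" is one flat list of numbers, 6 for each row, row after row: the shift along the world's x, y, z in cm, then the turn, a rotation vector about the world's x, y, z in degrees. In form: [x, y, z, rx, ry, rz, x, y, z, rx, ry, rz, ...]. A call has 1 to 12 rows; each row is the pose to reach, as a shift and turn from the pose commanded when the call began; what a row does not reach only later rows make up. A row lasts 1/12 s, in which the tool goes at most 41.7 mm and 7.16 degrees, less where a joint would pass 70% of its speed; a pose out of reach is approached as far as the arm can. A call with a gripper value outside its range is refused whole. "grip" is the opening, from 0 (shut) to 1 (fully open), set as the call begins (left out, the last holds). The fingers move at their own pace and stop on an object; "squeeze" is the grip in N (left out, the last holds). Time passes only in rows, so rows that repeat a pose let the fingers close. It gives the time, the measured TCP pose, the force, the opening and the grip force at its end, in the units of the state.
- state(): the state, without advancing time (a new reading comes with each control period).
- grab_frame(name): name is "scene" or "top" or "wrist"; returns a dict with "image" (400x640x3 uint8, blue, green, red), "range_z" (400x640 float32, m along the optical axis (not along the pixel's ray), 0 where there is no reading), "mtx" (3x3 intrinsics, pixels), "cam_to_world" (4x4, takes a point from camera to world coordinates). Camera axes: x right, y up, looking along -z (the intrinsics and any distortion apply to the point x, -y, -z); pixel columns grow to the right and rows downward; lengths in m; the calibration is good to about 2 mm. The wrist camera is an equidistant fisheye: a pixel r from the principal point sees the ray r / f radians off the axis. A picture is of the moment at which its call begins.
- job_done(): hands the job in; it is judged then, once.
Trained networks look in the newest picture that a camera, given by its name, has taken for a name from the list of things; names that differ only in an ending like _2 or _b are one class to them, and where a whole thing is asked for, a point or a joint stands for the part that bears it (a point fixed in the world has none). Each returns a list of dicts, best first, with "confidence" (0 to 1); they miss things now and then, are a little off and sometimes report something else, mostly with a low value. They report only what shows in the picture. A call takes as long as a camera call.
- boxes_of(camera, name): "position" ([x, y, z] in m, in the coordinates of the camera as it stood for that picture, good to about 4 mm: the middle of the surface that is visible of it).
The state is a dict: "t": time; "joint_pos": joint angles; "joint_velocities": joint speeds; "tau": joint torques, N m; "tcp_pos": TCP position; "ee_rot": TCP orientation; "contact_force": force on the tool from outside, world axes, zero at the start; "torque": the same for the moment, N m; "grip_width": finger opening in m; "grip_force": force on a finger pad.
Only numpy, scipy, OpenCV 4.12 (cv2) and the standard library are available. Lean on these libraries where they do the work, as an engineer would, in place of code of your own. Each camera call takes 0.05 s, during which the arm holds its last target. There are 200 camera calls.

### The job

Three brass buckle castings lie in an overlapping pile on the black rubber mat. Pick the top one up by its upright sprue stub, lift it clear without dragging the two beneath out of place, and lay it flat, stub up, in the shallow wooden tray with the blue lining.

Things in the scene. Friction and masses are not known exactly. Their poses are not given: they have to be found in the camera images.
- casting_top_centre (a point): Top brass casting: flat windowed frame 70 (x) x 36 (y) x 6 mm, 0.12 kg, with a 14 mm square stub standing on its middle up to 38 mm above the underside. Point on the stub's axis 19 mm above the underside; z up the stub. Lies flat across the inner ends of the lower two, underside 9 mm above the worktop. Their stubs (tops 6 mm lower) stand about 41 mm away to either side along its y; along x there is free room.
- casting_left: Lower casting on the +y side of the pile, of the same shape, size and colour: 70 (its x) x 36 x 6 mm frame, stub up to 38 mm. Origin at the centre of its underside, which lies on a black rubber mat 92 x 164 mm, 3 mm thick. About 12 mm of one end lies under the top casting. Stays where it lies.
- casting_right: Lower casting on the -y side of the pile, same shape, size and origin as the other lower one; its inner end, too, lies under the top casting. Stays where it lies.
- casting_tray: Shallow open wooden tray with a blue lining, fixed to the worktop, 132 mm (its x) by 102 mm (its y) outside, 20 mm high, walls 6 mm thick; the lining's surface is 8 mm above the worktop, 120 x 90 mm. Origin at the centre of the tray's underside, on the worktop.

How it is judged:
At the end, for the whole second after the job is handed in: The casting from the top of the pile lies on the tray's lining, wholly inside the walls, flat within 10 degrees with its stub up, and let go; the two lower castings lie flat within 15 mm of where they were (x of casting_top_centre in the frame of casting_tray between -0.06 and 0.06 m and y of casting_top_centre in the frame of casting_tray between -0.045 and 0.045 m and height (world z) of casting_top_centre between 0.023 and 0.031 m and angle between each of casting_top_centre, casting_left, casting_right's own z axis and vertical below 0.17 rad and distance of each of casting_left, casting_right from where it was at the start of the episode below 0.015 m); the robot touches nothing.
It fails at once if a lower casting is dragged more than 15 mm from its place (distance of any of casting_left, casting_right from where it was at the start of the episode above 0.015 m).
It also fails if it takes over 38 s, if anything falls off the work surface, if the arm or the gripper's body presses on something with over 40 N, if the wrist force passes 120 N, or if a joint passes its speed limit or range.

## Working session

There is one attempt and no reset: what is moved stays moved. The work goes in short steps, Python scripts to look and compute and a tool call to move; the robot and the scene stay as the last step left them, time stands still between calls to the robot, and variables do not carry over. Pictures are saved under pics/ and viewed, at most 10 in all, crops included, and the job is handed in when it is done.

Besides the shell and the picture viewer there is one more tool, called after "Request:" in YAML: its name, and indented under it one key for each argument. drive_tool: Moves the arm, as the interface text tells. Its arguments: {"type":"object","properties":{"increments":{"type":"array"},"grip":{"type":"number"},"squeeze":{"type":"number"}},"required":["increments"]}

```bash
mkdir -p pics; cat > h.py <<'E'
import numpy as np,cv2
from rig import *
def world(f):
    d=f["range_z"];K=f["mtx"];v,u=np.mgrid[0:400,0:640]
    x=(u-K[0,2])/K[0,0]*d;y=(v-K[1,2])/K[1,1]*d
    P=np.stack([x,-y,-d,np.ones_like(d)],-1)@f["cam_to_world"].T
    P=P[...,:3];P[d<=0]=np.nan
    return P
E
python3 - <<'E'
from h import *
s=state();print(s["t"],s["tcp_pos"],s["ee_rot"],s["grip_width"])
f=grab_frame("top");cv2.imwrite("pics/top.png",f["image"])
P=world(f);np.save("P.npy",P)
for n in ["casting_top_centre","casting_left","casting_tray"]:
    for b in boxes_of("top",n)[:4]:
        p=f["cam_to_world"]@np.r_[b["position"],1];print(n,b["confidence"],p[:3].round(4))
E
```

```text
0.0 [ 0.17755445 -0.62488308  0.25565629] [-3.11033482e+00 -4.33296919e-01  2.06129952e-04] 0.08556378541895113
casting_top_centre 0.57 [0.5062 0.1246 0.0151]
casting_left 0.95 [0.4927 0.1723 0.0114]
casting_tray 0.96 [ 0.5048 -0.1142  0.001 ]
casting_tray 0.55 [0.4902 0.1749 0.0105]
```

View pics/top.png

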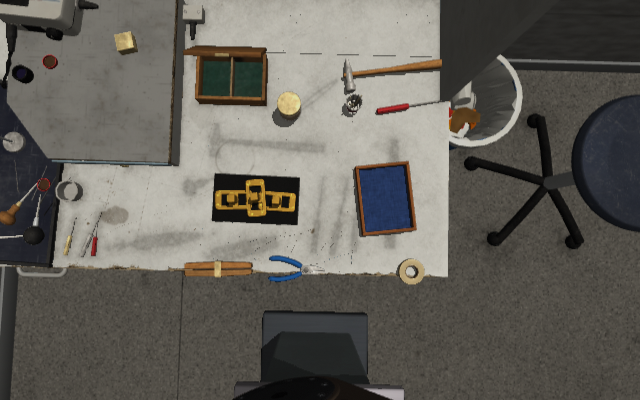

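The picture shows the pile at about (256,198) on the black mat, the top casting's long side running up and down the image. The blue tray is at (385,198), slightly rotated. Next I'll refine both poses from depth.

```bash
python3 - <<'E'
from h import *
P=np.load("P.npy");im=cv2.imread("pics/top.png")
def rect(m,n):
    q=P[m][:,:2];q=q[np.isfinite(q).all(1)]
    c,s,a=cv2.minAreaRect((q*1000).astype(np.float32));print(n,len(q),np.round(c),np.round(s),round(a,1), "zmed",np.nanmedian(P[m][:,2]).round(4))
roi=np.zeros((400,640),bool);roi[165:230,205:305]=1
hsv=cv2.cvtColor(im,cv2.COLOR_BGR2HSV)
z=P[...,2]
m=roi&(z>0.028);n,l,st,c=cv2.connectedComponentsWithStats(m.astype(np.uint8))
for i in range(1,n):
    if st[i,4]>5: rect(l==i,"stub");print(c[i],z[l==i].max())
br=roi&(hsv[...,1]>120)&(hsv[...,2]>70);rect(br,"brass")
tb=br.copy();tb[:,:246]=0;tb[:,268:]=0;rect(tb&((np.mgrid[0:400,0:640][0]<189)|(np.mgrid[0:400,0:640][0]>207)),"topframe")
rect(roi&(im.max(2)<45),"mat")
roi2=np.zeros_like(roi);roi2[150:245,345:425]=1
rect(roi2&(hsv[...,0]>100)&(hsv[...,0]<130)&(hsv[...,1]>100),"lining")
cv2.imwrite("pics/crop.png",cv2.resize(im[165:230,205:305],None,fx=7,fy=7,interpolation=cv2.INTER_NEAREST))
E
```

```text
stub 75 [502. 128.] [14. 14.] 2.5 zmed 0.0456
[253.97333333 195.94666667] 0.04961208588665289
stub 70 [498. 171.] [13. 14.] 1.4 zmed 0.0398
[230.88571429 197.57142857] 0.04332509653584049
stub 64 [497.  89.] [13. 14.] 0.9 zmed 0.0401
[275.5 199.5] 0.0436995823899724
brass 1363 [502. 130.] [ 70. 153.] 1.8 zmed 0.0104
topframe 293 [502. 128.] [70. 40.] 2.9 zmed 0.014
mat 2424 [500. 130.] [163.  91.] 88.9 zmed 0.0024
lining 2838 [ 507. -117.] [118.  88.] 7.1 zmed 0.0074
```

View pics/crop.png

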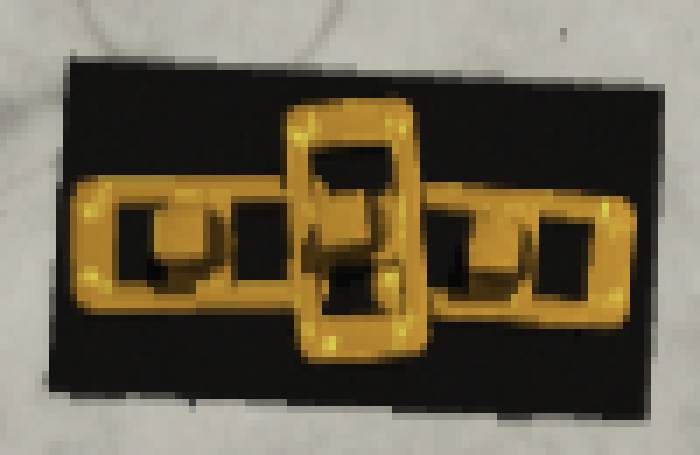

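The crop shows the top stub at about (342,222) and the neighbouring stubs to its left and right. The top casting's yaw is about +2.9° and the tray's about +7.1°. I'll close the jaws along the casting's x, which means a total turn of +77° from the start.

Request:
drive_tool:
  increments: [2, 3.1, 0, 0, 0, 3.5, 4, 6.2, 0, 0, 0, 7, 6, 9.4, 0, 0, 0, 10.5, 8, 12.5, 0, 0, 0, 14, 10.1, 15.6, 0, 0, 0, 17.5, 12.1, 18.7, 0, 0, 0, 21, 14.1, 21.9, 0, 0, 0, 24.5, 16.1, 25, 0, 0, 0, 28, 18.1, 28.1, 0, 0, 0, 31.5, 20.2, 31.2, 0, 0, 0, 35, 22.2, 34.4, 0, 0, 0, 38.5, 24.2, 37.5, 0, 0, 0, 42]
  grip: 1

```text
t: 1.2
tcp_pos: [0.4203, -0.2485, 0.2564]
ee_rot: [2.747, 1.524, 0.0]
contact_force: [0.9, 0.8, -0.9]
grip_width: 0.0851
grip_force: 0.0
```

Request:
drive_tool:
  increments: [0.7, 3.2, 0, 0, 0, 3, 1.4, 6.4, 0, 0, 0, 6, 2.1, 9.6, 0, 0, 0, 9, 2.8, 12.8, 0, 0, 0, 12, 3.5, 16, -1, 0, 0, 15, 4.2, 19.2, -2, 0, 0, 18, 4.9, 22.4, -4, 0, 0, 21, 5.6, 25.6, -6, 0, 0, 24, 6.4, 28.8, -8, 0, 0, 27, 7.2, 32, -10, 0, 0, 30, 7.8, 35, -11, 0, 0, 33, 8.2, 37.8, -12, 0, 0, 35]

```text
t: 2.2
tcp_pos: [0.5017, 0.1296, 0.1351]
ee_rot: [-2.161, -2.279, 0.001]
contact_force: [-0.1, -1.4, 0.7]
grip_width: 0.0855
grip_force: 0.0
```

```bash
cat >> h.py <<'E'
def wworld(f):
    d=f["range_z"].astype(float);K=f["mtx"];v,u=np.mgrid[0:400,0:640]
    a=(u-K[0,2])/K[0,0];b=(v-K[1,2])/K[1,1];r=np.hypot(a,b)+1e-9
    t=np.tan(np.minimum(r,1.5))/r
    P=np.stack([a*t*d,-b*t*d,-d,np.ones_like(d)],-1)@f["cam_to_world"].T
    P=P[...,:3];P[(d<=0)|(r>1.3)]=np.nan
    return P
E
python3 - <<'E'
from h import *
s=state();print(s["tcp_pos"],s["joint_pos"].round(2) if hasattr(s["joint_pos"],"round") else s["joint_pos"])
f=grab_frame("wrist");P=wworld(f);cv2.imwrite("pics/w1.png",f["image"]);x,y,z=P[...,0],P[...,1],P[...,2]
for n,cx,cy in [("top",.502,.128),("l",.498,.171),("r",.497,.089)]:
    m=(abs(x-cx)<.02)&(abs(y-cy)<.018)&(z>.036)&(z<.055)
    zm=np.nanpercentile(z[m],90) if m.any() else 0; m&=z>zm-.003
    print(n,m.sum(),zm, (cv2.minAreaRect((P[m][:,:2]*1000).astype(np.float32)) if m.any() else 0))
E
```

```text
[0.50165085 0.12958957 0.13512812] [0.19 0.46 2.01 0.   0.67 0.14]
top 353 0.04758646283744733 ((500.1430358886719, 127.7913818359375), (13.395092964172363, 13.679070472717285), 2.9571852684020996)
l 412 0.04153149275257221 ((496.1094665527344, 170.13426208496094), (13.891496658325195, 13.527242660522461), 3.3599536418914795)
r 314 0.041482747093559966 ((495.2235107421875, 88.27120971679688), (14.62423324584961, 14.430076599121094), 1.5684025287628174)
```

View pics/w1.png

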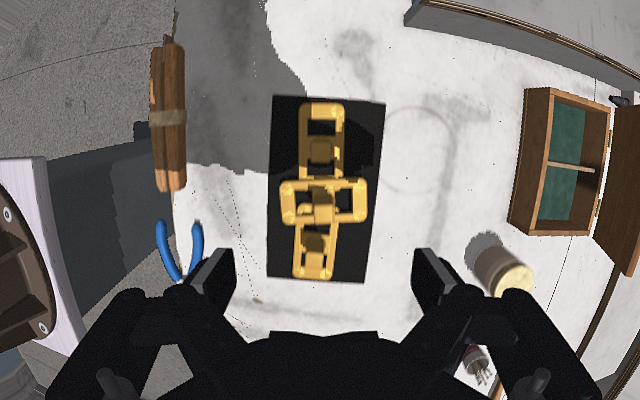

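The wrist view confirms the top stub at about (323,208), with the fingers clear on both sides. I'll descend and grip.

Request:
drive_tool:
  increments: [0, 0, -1.5, 0, 0, 0, -0.1, 0, -3, 0, 0, 0, -0.1, 0, -4.5, 0, 0, 0, -0.1, 0, -6, 0, 0, 0, -0.1, 0, -7.3, 0, 0, 0, -0.1, 0, -8.4, 0, 0, 0, -0.1, 0, -9, 0, 0, 0, -0.1, 0, -9, 0, 0, 0, -0.1, 0, -9, 0, 0, 0]

```text
t: 3.0
tcp_pos: [0.5006, 0.1277, 0.0463]
ee_rot: [-2.165, -2.276, 0.0]
contact_force: [-0.6, -0.0, -0.7]
grip_width: 0.0854
grip_force: 0.0
```

Request:
drive_tool:
  increments: [0, 0, 0, 0, 0, 0, 0, 0, 0, 0, 0, 0, 0, 0, 0, 0, 0, 0, 0, 0, 0, 0, 0, 0, 0, 0, 0, 0, 0, 0, 0, 0, 0, 0, 0, 0, 0, 0, 0, 0, 0, 0, 0, 0, 0, 0, 0, 0, 0, 0, 0, 0, 0, 0, 0, 0, 0, 0, 0, 0]
  grip: 0.05
  squeeze: 40

```text
t: 3.83
tcp_pos: [0.5008, 0.1278, 0.0466]
ee_rot: [2.165, 2.276, 0.0]
contact_force: [-0.6, -1.1, 6.8]
grip_width: 0.0131
grip_force: 39.7
```

Request:
drive_tool:
  increments: [0, 0, 0.2, 0, 0, 0, 0, 0, 0.5, 0, 0, 0, 0, 0, 1, 0, 0, 0, 0, 0, 1.8, 0, 0, 0, 0, 0, 3, 0, 0, 0, 0, 0, 4.5, 0, 0, 0, 0, 0, 6, 0, 0, 0, 0, 0, 7.5, 0, 0, 0, 0, 0, 9, 0, 0, 0, 0, 0, 10, 0, 0, 0, 0, 0, 10, 0, 0, 0, 0, 0, 10, 0, 0, 0]

```text
t: 4.83
tcp_pos: [0.5009, 0.1278, 0.1468]
ee_rot: [2.165, 2.276, 0.002]
contact_force: [0.1, 1.2, -0.6]
grip_width: 0.0132
grip_force: 39.2
```

```bash
python3 - <<'E'
from h import *
s=state();print(s["tcp_pos"],s["grip_width"],s["grip_force"])
f=grab_frame("wrist");P=wworld(f);cv2.imwrite("pics/w2.png",f["image"]);x,y,z=P[...,0],P[...,1],P[...,2]
for n,cx,cy in [("l",.496,.170),("r",.495,.089)]:
    m=(abs(x-cx)<.02)&(abs(y-cy)<.018)&(z>.036)&(z<.05)
    print(n,m.sum(),(np.nanmedian(z[m]),cv2.minAreaRect((P[m][:,:2]*1000).astype(np.float32)) if m.any() else 0))
# held frame: points around tcp
m=(abs(x-.5)<.05)&(abs(y-.128)<.03)&(z>.09)&(z<.13)&(cv2.cvtColor(f["image"],cv2.COLOR_BGR2HSV)[...,1]>120)
print(m.sum(),np.nanpercentile(z[m],[5,25,50,75,95]),cv2.minAreaRect((P[m][:,:2]*1000).astype(np.float32)))
q=P[m&(z<.122)];A=np.c_[q[:,:2],np.ones(len(q))];print(np.linalg.lstsq(A,q[:,2],rcond=None)[0])
E
```

```text
[0.50091688 0.12779358 0.14677594] 0.013173865119073931 39.242037534713745
l 372 (np.float64(0.04065683767564353), ((495.9257507324219, 170.309326171875), (13.86815357208252, 13.420448303222656), 2.266876697540283))
r 0 (np.float64(nan), 0)
4213 [0.11320538 0.11442278 0.11492985 0.11543913 0.1202688 ] ((499.9935607910156, 128.49478149414062), (69.42916107177734, 35.499549865722656), 3.452869176864624)
[ 0.0023233  -0.02277123  0.11679133]
  return np.nanmean(a, axis, out=out, keepdims=keepdims)
```

View pics/w2.png

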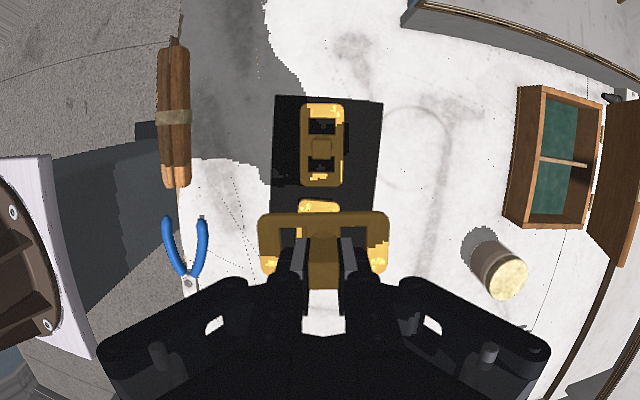

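Held level, and the left lower casting has not moved (the right one is hidden by the gripper). I'll carry it to the tray now.

Request:
drive_tool:
  increments: [0, -1, 0, 0, 0, 0, 0, -3, 0, 0, 0, 0, 0, -5.5, 0, 0, 0, 0.5, 0.1, -8.5, 0, 0, 0, 1, 0.2, -11.5, 0, 0, 0, 2, 0.2, -14.5, 0, 0, 0, 3, 0.3, -17.5, 0, 0, 0, 4, 0.4, -20.5, 0, 0, 0, 4, 0.4, -23, 0, 0, 0, 4, 0.4, -24.3, 0, 0, 0, 4, 0.4, -24.5, 0, 0, 0, 4, 0.4, -24.5, 0, 0, 0, 4]

```text
t: 5.88
tcp_pos: [0.5041, -0.1178, 0.1457]
ee_rot: [-2.086, -2.348, 0.001]
contact_force: [-0.8, 0.7, -1.1]
grip_width: 0.0132
grip_force: 39.2
```

```bash
python3 - <<'E'
from h import *
s=state();print(s["tcp_pos"],s["ee_rot"],s["grip_width"])
f=grab_frame("top");P=world(f);im=f["image"];cv2.imwrite("pics/t3.png",cv2.resize(im[140:260,200:440],None,fx=3,fy=3))
z=P[...,2];roi=np.zeros((400,640),bool);roi[165:230,205:305]=1
m=roi&(z>0.028)&(z<.06);n,l,st,c=cv2.connectedComponentsWithStats(m.astype(np.uint8))
for i in range(1,n):
    if st[i,4]>5: print(cv2.minAreaRect((P[l==i][:,:2]*1000).astype(np.float32)))
E
```

```text
[ 0.50405445 -0.11776782  0.14566334] [-2.08580950e+00 -2.34766773e+00  7.26182312e-04] 0.013215725076632254
((498.33721923828125, 171.02716064453125), (13.124213218688965, 13.935309410095215), 2.7378032207489014)
((496.7459716796875, 89.11482238769531), (13.46854019165039, 13.160250663757324), 89.15166473388672)
```

View pics/t3.png

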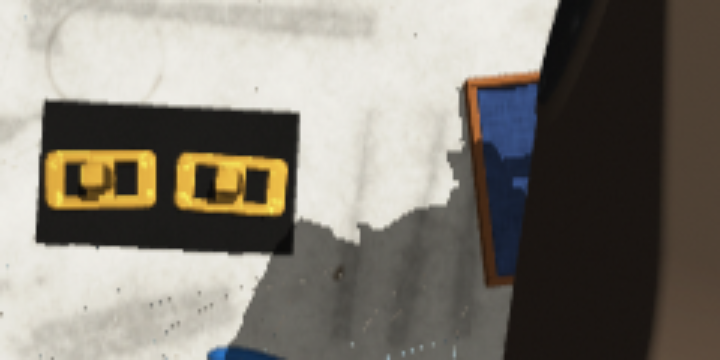

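The lower castings at about (100,180) and (230,185) have not moved; the arm hides part of the tray. Next I'll lower by 10.0 cm and release.

Request:
drive_tool:
  increments: [0, 0, -2, 0, 0, 0, 0, 0, -4, 0, 0, 0, 0, 0, -6, 0, 0, 0, 0, 0, -7.5, 0, 0, 0, 0, 0, -8.7, 0, 0, 0, 0, 0, -9.3, 0, 0, 0, 0, 0, -9.6, 0, 0, 0, 0, 0, -9.8, 0, 0, 0, 0, 0, -10, 0, 0, 0, 0, 0, -10, 0, 0, 0, 0, 0, -10, 0, 0, 0]

```text
t: 6.85
tcp_pos: [0.5049, -0.1172, 0.0467]
ee_rot: [2.084, 2.35, 0.0]
contact_force: [0.2, -0.2, -0.7]
grip_width: 0.013
grip_force: 39.2
```

Request:
drive_tool:
  increments: [0, 0, -0.1, 0, 0, 0, 0, 0, -0.1, 0, 0, 0, 0, 0, -0.1, 0, 0, 0]

```text
t: 7.1
tcp_pos: [0.505, -0.1174, 0.0456]
ee_rot: [2.084, 2.35, 0.001]
contact_force: [0.7, 0.5, 3.2]
grip_width: 0.013
grip_force: 39.6
```

Request:
drive_tool:
  increments: [0, 0, 0, 0, 0, 0, 0, 0, 0, 0, 0, 0, 0, 0, 0, 0, 0, 0, 0, 0, 0, 0, 0, 0, 0, 0, 0, 0, 0, 0, 0, 0, 0, 0, 0, 0]
  grip: 0.5

```text
t: 7.6
tcp_pos: [0.5046, -0.1172, 0.0453]
ee_rot: [-2.084, -2.35, 0.0]
contact_force: [-0.7, -0.1, -0.4]
grip_width: 0.0428
grip_force: 0.0
```

Request:
drive_tool:
  increments: [0, 0, 1, 0, 0, 0, 0, 0, 2.5, 0, 0, 0, 0, 0, 4.5, 0, 0, 0, 0, 0, 7, 0, 0, 0, 0, 0, 10, 0, 0, 0, 0, 0, 12, 0, 0, 0, 0, 0, 12, 0, 0, 0, 0, 0, 12, 0, 0, 0]

```text
t: 8.27
tcp_pos: [0.5053, -0.1174, 0.167]
ee_rot: [2.083, 2.348, 0.002]
contact_force: [-0.5, -0.3, 0.6]
grip_width: 0.0425
grip_force: 0.0
```

```bash
python3 - <<'E'
from h import *
s=state();print(s["t"],s["tcp_pos"],s["grip_width"])
f=grab_frame("wrist");P=wworld(f);cv2.imwrite("pics/w4.png",f["image"]);x,y,z=P[...,0],P[...,1],P[...,2]
m=(abs(x-.505)<.045)&(abs(y+.117)<.03)&(z>.01)&(z<.06)&(cv2.cvtColor(f["image"],cv2.COLOR_BGR2HSV)[...,0]<35)
print(np.nanpercentile(z[m],[5,25,50,75,95]))
m&=z<.019;print(cv2.minAreaRect((P[m][:,:2]*1000).astype(np.float32)))
q=P[m];print(np.linalg.lstsq(np.c_[q[:,:2],np.ones(len(q))],q[:,2],rcond=None)[0])
E
```

```text
8.2667 [ 0.50532435 -0.11741648  0.16697695] 0.04251943973842882
[0.01242515 0.01340917 0.01398493 0.01476343 0.0458697 ]
((503.7889404296875, -117.45111083984375), (70.42708587646484, 36.94390106201172), 8.0127534866333)
[-0.00069371 -0.00027127  0.01407176]
```

View pics/w4.png

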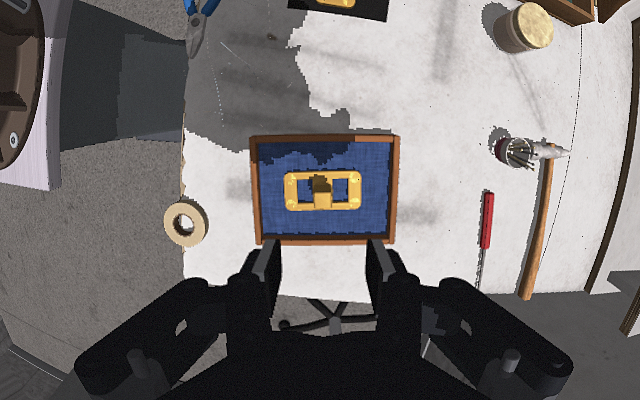

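The casting lies flat at about (322,190) in the middle of the tray, and the gripper is clear of it.

```bash
python3 -c "
from rig import *
print(job_done())"
```

```text
the job is handed in; nothing more can be done
None
```

The top casting lies flat, stub up and released, in the middle of the blue-lined tray, the two lower castings have not moved measurably, and the job was handed in at about 8.3 s (the hand-in call returned no verdict).

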